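Inspection stamp on a tilted shield cap

TASK

Take the round-footed hand stamp out of the white tray and press its foot squarely on the centre of the tilted steel cap with about 15 N, holding that push steady for a second. Lift it straight off without sliding it on the cap, then stand the stamp gently upright in the white tray again and let go. Leave the square-footed stamp, the glass vial and the steel plug where they are.

Things in the scene. Friction and masses are not known exactly. Their poses are not given: they have to be found in the camera images.
- stamp_mid (a point): Centre of the hand stamp to use: plain steel, 74 mm tall, about 240 g, standing upright in the tray. From below: round foot 36 mm across and 12 mm high, then a plain round grip 22 mm across from 12 to 70 mm, with a tapered top. z axis from foot to head; this point is 37 mm above the foot's face. The other stamp stands on either side of it, 90 mm or more away.
- stamp_face (a point): Centre of the flat underside of the round foot of that stamp, 37 mm below stamp_mid along its z axis.
- mark (a point): Nominal centre of the flat face of the steel cap to be stamped. Its z axis is the face's outward normal, leaning 35 degrees from vertical to the stand's -x side (roughly at the robot); its y axis is level. Across the face this point is true, but the real face lies anywhere from 8 mm below to 8 mm above it along z, differing from start to start and not reported: it has to be felt.
- stand: Fixed bench stand with the tilted cap (66 mm across, scribed ring 47 mm). Origin under its base plate (150 x 130 mm), z up; mark is 115 mm straight above. The cap sits on a preloaded spring: firm to 3 N, then gives 1 mm per further 3 N along its normal, 8 mm at most. White collar 88 mm across round the cap, its rim 17 mm below mark along the normal.
- tray: Shallow white plastic tray, fixed to the bench, 270 mm (its x) by 200 mm (its y) outside, 26 mm high, walls and floor 6 mm thick. Origin at the centre of its underside, z up. It stands to one side of the bench and the stand to the other; sides are swapped from start to start.
- square_mid (a point): Centre of the other hand stamp, to be left alone: the same stamp but with a square foot, 34 x 34 x 12 mm; 74 mm tall, z axis up, centre 37 mm above its underside.
- vial_mid (a point): Centre of a loose capped glass vial, 42 mm in diameter and 68 mm tall, on the bench beyond the work, to be left alone.
- plug_mid (a point): Centre of a loose low steel plug, 60 mm in diameter and 24 mm high, on the bench near the robot, to be left alone.
Mind the look-alikes: they are no part of the job. Leave any purple or red look-alike of the part that bears stamp_mid alone.

How it is judged:
By the outcome, as a careful person would: the job done as asked, in the order asked, and still so for the second after the job is handed in, with the robot touching nothing.
It also fails if it takes over 58 s, if anything falls off the work surface, if the arm or the gripper's body presses on something with over 40 N, if the wrist force passes 120 N, or if a joint passes its speed limit or range.

ROBOT

A 6-joint arm with a two-finger parallel gripper is mounted at the origin on the work surface. World frame = base frame: x ahead of the robot, y to its left, z up, the work surface at z = 0. Lengths are in m, angles in degrees, forces in N, time in s.
With the tool pointing down it reaches from about 0.375 to 0.9 m from the base axis. Payload 3.1 kg.
Tool frame: the origin (TCP) lies on the centre line of the jaws, within the pads' length; the fingertips stand 25 mm ahead of it and the grasp point (between the pads) lies 6 mm ahead of it; z points along the fingers, y is the line along which they close (so a half turn about z gives the same grasp; the last joint's range is limited). The gripper opens to 87 mm and grips with 3 to 60 N. Pads are 19 mm wide; open, the fingers measure 117 mm over their backs; the gripper's body (75 mm by 190 mm) begins 51 mm behind the grasp point.
Start: joints at [53.027, 30.224, 82.088, -0, 67.689, -10.227], TCP at [0.281, 0.558, 0.248] pointing down, gripper open.
Joint ranges: [-176.69, 176.69], [-43.24, 126.21], [12.49, 139.97], [-82, 262], [0, 151.66], [-163.58, 163.58]. Speed limits (degrees/s): [159.86, 159.86, 180, 180, 180, 180].

INTERFACE

Orientations are given as a 3x3 rotation matrix whose columns are the frame's x, y, z axes.
In Python, from rig import bot, cams, models gives the robot as it stands. The module is installed in compiled form; this text tells all that it offers.
- The arm moves only by the shell command python3 -m handwheel 'ROWS' [OPENING]. ROWS is JSON, a list of rows, each a list of 6 numbers: the shift along the world's x, y, z each as a share of 1 m, from -1 to 1, then the turn, a rotation vector about the world's x, y, z each as a share of 2 rad, from -1 to 1. In form: [[dx, dy, dz, wx, wy, wz], ...]. A call has exactly 8 rows; each row is the pose to reach, as a shift and turn from the pose commanded when the call began; what a row does not reach only later rows make up. A row lasts 1/12 s, in which the tool goes at most 41.7 mm and 7.16 degrees, less where a joint would pass 70% of its speed; a pose out of reach is approached as far as the arm can. A call with a number of a shift or a turn outside -1 to 1 is refused whole. A call with a gripper value outside its range is refused whole. OPENING is the opening, from -1 (shut) to 1 (fully open), so that 0 is half open, set as the call begins (- or left out, the last holds). The fingers move at their own pace and stop on an object; the grip force is fixed at half the most. Time passes only in rows, so rows that repeat a pose let the fingers close, or fill a call up. It gives the time, the measured TCP pose, the force, the opening and the grip force at its end, in the units of the state.
- bot.read_state(): the state, without advancing time (a new reading comes with each control period).
- cams.capture(name): name is "side" or "top"; returns (picture, depth): 384x512x3 uint8, blue, green, red; 384x512 float32, m along the optical axis (not along the pixel's ray), 0 where there is no reading.
- cams.calibration(name): a dict with "mtx" (3x3 intrinsics, pixels), "dist_coeffs" ([k1, k2, p1, p2, k3] as OpenCV has them; the pictures are not rectified), "R" (3x3) and "t" (3): a world point X has camera coordinates R X + t. Camera axes: x right, y down, z forward; pixel columns grow to the right and rows downward; lengths in m; the calibration is good to about 2 mm. A picture is of the moment at which its call begins. calibration takes no time and is no camera call.
- bot.hand_in(): hands the job in; it is judged then, once.
Trained networks look in the newest picture that a camera, given by its name, has taken for a name from the list of things; names that differ only in an ending like _2 or _b are one class to them, and where a whole thing is asked for, a point or a joint stands for the part that bears it (a point fixed in the world has none). Each returns a list of dicts, best first, with "conf" (0 to 1); they miss things now and then, are a little off and sometimes report something else, mostly with a low value. They report only what shows in the picture. A call takes as long as a camera call. They do not tell look-alikes from the thing itself.
- models.spot_in(query, camera): "position" ([column, row] in pixels, amid what is visible of it).
- models.tip_of(query, camera): "position" ([column, row] in pixels: a listed point, or the origin of a listed thing).
The state is a dict: "time_s": time; "joint_positions": joint angles; "qvel": joint speeds; "tau": joint torques, N m; "position": TCP position; "tcp_rot": TCP orientation; "force": force on the tool from outside, world axes, zero at the start; "moment": the same for the moment, N m; "opening": opening from 0.0 (shut) to 1.0 (fully open); "grasp_force": force on a finger pad.
Only numpy, scipy, OpenCV 4.12 (cv2) and the standard library are available. Lean on these libraries where they do the work, as an engineer would, in place of code of your own. Each camera call takes 0.05 s, during which the arm holds its last target. There are 200 camera calls.

## Working session

There is one attempt and no reset: what is moved stays moved. The work goes in short steps, Python scripts to look and compute and a shell command to move; the robot and the scene stay as the last step left them, time stands still between calls to the robot, and variables do not carry over. Pictures are saved under pics/ and viewed, at most 10 in all, crops included, and the job is handed in when it is done.

```bash
mkdir -p pics; cat > h.py <<'E'
import numpy as np, cv2
from rig import bot, cams, models
def ray(c,px):
    k=cams.calibration(c); K=np.array(k["mtx"]);R=np.array(k["R"]);t=np.array(k["t"]).ravel()
    u=cv2.undistortPoints(np.array([[px]],float),K,np.array(k["dist_coeffs"]))[0,0]
    return -R.T@t, R.T@np.array([u[0],u[1],1.])
def atz(c,px,z):
    o,d=ray(c,px); return o+d*(z-o[2])/d[2]
def cloud(c,dep):
    k=cams.calibration(c); K=np.array(k["mtx"]);R=np.array(k["R"]);t=np.array(k["t"]).ravel()
    h,w=dep.shape; g=np.stack(np.meshgrid(np.arange(w),np.arange(h)),-1).reshape(-1,1,2).astype(float)
    u=cv2.undistortPoints(g,K,np.array(k["dist_coeffs"]))[:,0]
    P=np.c_[u,np.ones(len(u))]*dep.reshape(-1,1)
    return ((P-t)@R).reshape(h,w,3)
E
python3 - <<'E'
from h import *
s=bot.read_state();print(s)
for c in("top","side"):
    p,d=cams.capture(c);cv2.imwrite(f"pics/{c}0.png",p);np.save(c+"0.npy",d);W=cloud(c,d)
    print(c,ray(c,[256,192]))
    for q in("stamp_mid","stamp_face","mark","stand","tray","square_mid","vial_mid","plug_mid"):
        for r in models.tip_of(q,c)[:3]:
            x,y=r["position"]; print(q,np.round([x,y],1),round(r["conf"],2),W[int(round(y)),int(round(x))].round(3))
E
```

```text
{'time_s': 0.0, 'joint_positions': array([ 5.30282025e+01,  3.02793086e+01,  8.21575882e+01,  1.66561709e-04,
        6.76906191e+01, -1.02277216e+01]), 'qvel': array([ 0.03427768, -0.0243953 ,  0.02797188,  0.11631264, -0.00045303,
       -0.04243847]), 'tau': array([ 3.82306353e-04, -4.40041637e+01, -1.76591045e+01,  6.34381687e-02,
        5.82315295e-02, -1.49504476e-04]), 'position': array([0.28080458, 0.55758603, 0.24656125]), 'tcp_rot': array([[-8.93024713e-01,  4.50005628e-01, -1.34065629e-03],
       [ 4.50007449e-01,  8.93023034e-01, -1.77646240e-03],
       [ 3.97818873e-04, -2.18973014e-03, -9.99997523e-01]]), 'force': array([-0.24843312, -0.33392285,  0.10724123]), 'moment': array([ 0.01201463, -0.00808361, -0.01476123]), 'grasp_force': 0.0, 'opening': 1.0007347969924987}
top (array([0.34999353, 0.09715086, 1.33575694]), array([ 0.12299909, -0.01988537, -0.99220925]))
stamp_mid [166.8 265. ] 0.7 [0.311 0.3   0.075]
stamp_mid [147.1 216.4] 0.67 [0.438 0.36  0.062]
stamp_mid [203.8 278.6] 0.57 [0.277 0.203 0.08 ]
stamp_face [211.8 209.6] 0.68 [0.456 0.187 0.078]
stamp_face
[... 453 characters left out ...]
76683,  0.77465816]), array([ 0.44423214,  0.47015908, -0.76288444]))
stamp_mid [141.3 223.1] 0.93 [0.275 0.193 0.063]
stamp_mid [207.5 183.9] 0.78 [0.453 0.187 0.059]
stamp_mid [184.7 134.5] 0.72 [0.522 0.373 0.05 ]
stamp_face [144.1 237. ] 0.9 [0.272 0.193 0.014]
stamp_face [157.4 163.5] 0.74 [0.42  0.363 0.014]
stamp_face [134.  198.3] 0.73 [0.313 0.299 0.021]
mark [370.4 250.2] 0.86 [ 0.547 -0.189  0.116]
mark [206.5 185.1] 0.42 [0.45  0.192 0.054]
stand [359.1 280.8] 0.75 [ 0.542 -0.195  0.009]
tray [221.4 181.7] 0.71 [0.507 0.21  0.006]
square_mid [241.8 161.6] 0.88 [0.563 0.192 0.053]
vial_mid [334.7 184.2] 0.83 [ 0.671 -0.011  0.059]
plug_mid [257.2 249.8] 0.93 [ 0.431 -0.005  0.024]
```

View pics/top0.png

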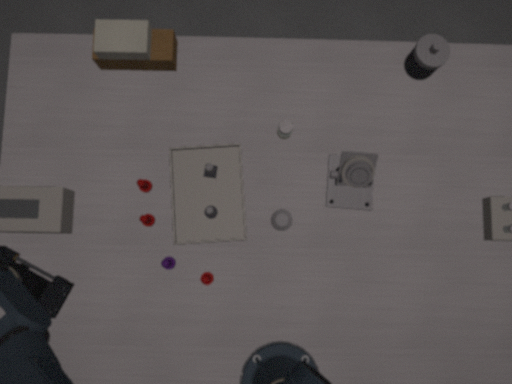

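View pics/side0.png

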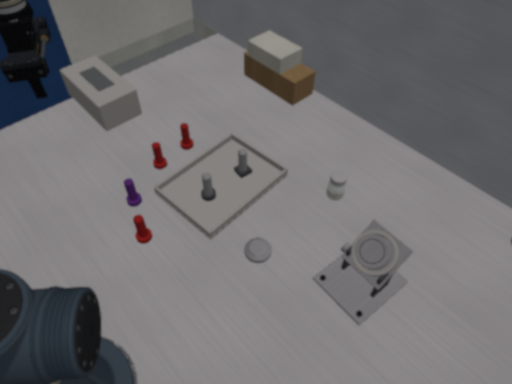

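The top view shows the tray with the round-footed stamp at about (211,211) and the square-footed one at (210,170). The stand cap is at (357,173), and the red and purple decoys lie outside the tray. Next I'll refine the positions from depth.

```bash
cat > m.py <<'E'
from h import *
from scipy.optimize import least_squares
D={c:cloud(c,np.load(c+"0.npy")) for c in("top","side")}
for c,W in D.items():
    P=W.reshape(-1,3); ok=np.load(c+"0.npy").ravel()>0;P=P[ok]
    for n,(x,y) in dict(round=(.455,.188),square=(.563,.193)).items():
        Q=P[(np.hypot(P[:,0]-x,P[:,1]-y)<.04)&(P[:,2]>.03)]
        print(c,n,len(Q),"zmax",Q[:,2].max().round(3),"mean",Q.mean(0).round(4),"xy range",Q[:,:2].min(0).round(3),Q[:,:2].max(0).round(3))
        f=least_squares(lambda p:np.hypot(*(Q[:,:2]-p).T)-.011,Q[:,:2].mean(0),loss="soft_l1",f_scale=.002).x;print(" circ",f.round(4))
    f=P[(abs(P[:,0]-.51)<.07)&(abs(P[:,1]-.2)<.04)];print(c,"floor z",np.median(f[:,2]).round(4))
    t=P[(P[:,2]>.017)&(P[:,2]<.035)&(abs(P[:,0]-.51)<.16)&(abs(P[:,1]-.2)<.13)]
    r=cv2.minAreaRect((t[:,:2]*1000).astype(np.float32));print(c,"tray",r)
    # cap
    Q=P[(np.hypot(P[:,0]-.545,P[:,1]+.195)<.045)&(P[:,2]>.06)]
    for a in range(5):
        m=Q.mean(0) if a==0 else m; 
        S=Q if a==0 else Q[abs((Q-m)@nrm)<.006]
        m=S.mean(0);nrm=np.linalg.svd(S-m)[2][2];nrm*=np.sign(nrm[2])
    print(c,"cap plane",len(S),m.round(4),nrm.round(3),"tilt",np.degrees(np.arccos(nrm[2])).round(1),"yaw of -x",np.degrees(np.arctan2(nrm[1],nrm[0])).round(1))
    b=P[(P[:,2]>.006)&(P[:,2]<.02)&(abs(P[:,0]-.53)<.13)&(abs(P[:,1]+.19)<.12)]
    r=cv2.minAreaRect((b[:,:2]*1000).astype(np.float32));print(c,"base",r,b[:,2].mean())
E
python3 m.py
python3 - <<'E'
import cv2,numpy as np
a=cv2.imread("pics/top0.png")[135:225,310:400];b=cv2.imread("pics/side0.png")[205:325,305:425]
f=lambda i:cv2.convertScaleAbs(cv2.resize(i,(400,560),interpolation=cv2.INTER_CUBIC) if 0 else cv2.resize(i,(400,400),interpolation=cv2.INTER_CUBIC),alpha=1.6)
cv2.imwrite("pics/stand.png",np.hstack([f(a),f(b)]))
E
```

```text
top round 64 zmax 0.083 mean [0.4548 0.1943 0.0734] xy range [0.446 0.184] [0.466 0.206]
 circ [0.4569 0.196 ]
top square 74 zmax 0.084 mean [0.5681 0.1985 0.0706] xy range [0.56  0.189] [0.581 0.209]
 circ [0.5716 0.1999]
top floor z 0.0069
top tray ((508.0503234863281, 205.98208618164062), (270.87579345703125, 200.76300048828125), 4.874211311340332)
top cap plane 355 [ 0.5534 -0.1926  0.1147] [-0.713  0.243  0.658] tilt 48.8 yaw of -x 161.2
top base ((529.4473266601562, -190.32565307617188), (258.6286926269531, 235.90171813964844), 0.039166420698165894) 0.009399184359328844
side round 173 zmax 0.083 mean [0.4533 0.1913 0.0613] xy range [0.445 0.184] [0.467 0.203]
 circ [0.4571 0.1973]
side square 154 zmax 0.083 mean [0.5666 0.1956 0.0614] xy range [0.559 0.189] [0.581 0.209]
 circ [0.5717 0.2012]
side floor z 0.0079
side tray ((507.98358154296875, 206.59902954101562), (272.05438232421875, 203.35354614257812), 4.619944095611572)
side cap plane 785 [ 0.5497 -0.1966  0.1095] [-0.787 -0.135  0.602] tilt 53.0 yaw of -x -170.3
side base ((523.1517333984375, -191.10952758789062), (155.0386199951172, 192.12611389160156), 17.81726837158203) 0.00904179041064747
```

View pics/stand.png

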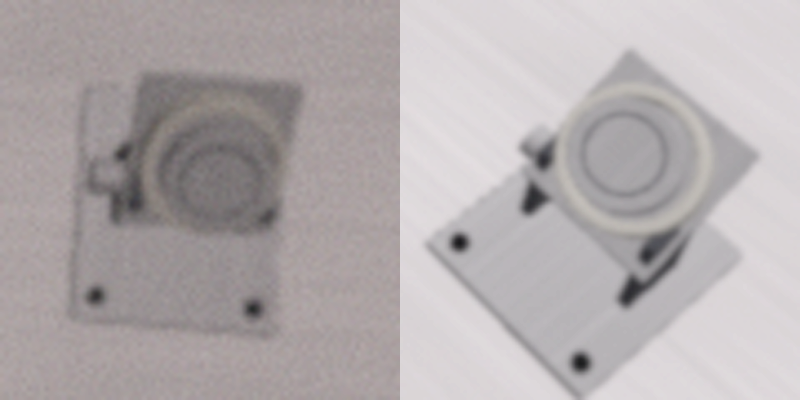

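The crop shows the collar, the scribed ring and the plate's front edge clearly; the normal leans toward the plate's front (robot) side. I'll fit the stand pose to those pixel features.

```bash
cat > s.py <<'E'
from h import *
from scipy.optimize import least_squares
T=lambda X,Y:((X+.5)/4.4444-.5+310,(Y+.5)/4.4444-.5+135)
S=lambda X,Y:((X+.5)/3.3333-.5+305,(Y+.5)/3.3333-.5+205)
obs=[("top","c",T(217,163)),("top","r",T(220,180)),("side","c",S(233.5,158.5)),("side","r",S(224,155)),
("top","fl",T(72,318)),("top","fr",T(275,336)),("top","bl",T(85,85)),("side","fl",S(27,243)),("side","fr",S(183,397)),("side","br",S(342,254))]
def proj(c,X):
    k=cams.calibration(c);return cv2.projectPoints(X[None],cv2.Rodrigues(np.array(k["R"]))[0],np.array(k["t"],float),np.array(k["mtx"]),np.array(k["dist_coeffs"]))[0][0,0]
def res(p):
    x,y,a,d,px,h=p; R=cv2.Rodrigues(np.array([0,0,a]))[0]; o=np.array([x,y,0])
    n=np.array([-np.sin(np.radians(35)),0,np.cos(np.radians(35))]);m=np.array([0,0,.115])
    L=dict(c=m-.017*n,r=m+d*n,fl=np.array([px-.075,.065,h]),fr=np.array([px-.075,-.065,h]),bl=np.array([px+.075,.065,h]),br=np.array([px+.075,-.065,h]))
    return np.concatenate([proj(c,o+R@L[k])-q for c,k,q in obs]+[[ (h-.008)/.002,d/.005]])
f=least_squares(res,[.54,-.19,0,0,0,.008],loss="soft_l1");p=f.x
print(p.round(4),"yaw",np.degrees(p[2]));print(f.fun[:-2].reshape(-1,2).round(1)if 0 else res(p)[:-2].reshape(-1,2).round(1).tolist())
E
python3 s.py
```

```text
[ 0.5507 -0.1937 -0.064   0.0008 -0.002   0.008 ] yaw -3.6675071759007754
[[-0.6, 1.0], [-0.2, 0.1], [-0.2, -0.2], [0.9, -0.4], [-0.5, 0.2], [-0.1, -0.1], [-0.1, 0.1], [-0.3, -0.2], [0.2, 1.0], [1.4, -0.1]]
```

```bash
python3 -m handwheel '[[0.175,-0.363,-0.08,0,0,0.201],[0.175,-0.363,-0.08,0,0,0.201],[0.175,-0.363,-0.08,0,0,0.201],[0.175,-0.363,-0.08,0,0,0.201],[0.175,-0.363,-0.08,0,0,0.201],[0.175,-0.363,-0.08,0,0,0.201],[0.175,-0.363,-0.08,0,0,0.201],[0.175,-0.363,-0.08,0,0,0.201]]' 1; python3 -m handwheel '[[0,0,0,0,0,0],[0,0,0,0,0,0],[0,0,0,0,0,0],[0,0,0,0,0,0],[0,0,0,0,0,0],[0,0,0,0,0,0],[0,0,0,0,0,0],[0,0,0,0,0,0]]'
```

```text
time_s: 1.57
position: [0.422, 0.266, 0.1835]
tcp_rot: [[-0.998, 0.064, 0.001], [0.064, 0.998, 0.0], [-0.001, 0.0, -1.0]]
force: [0.5, 0.4, 1.1]
opening: 1.0
grasp_force: 0.0
time_s: 2.23
position: [0.4209, 0.2684, 0.1837]
tcp_rot: [[-0.998, 0.063, 0.0], [0.063, 0.998, 0.0], [-0.0, 0.0, -1.0]]
force: [-0.8, -0.4, -0.0]
opening: 1.0
grasp_force: 0.0
```

```bash
python3 -m handwheel '[[0.035,-0.073,0,0,0,0],[0.035,-0.073,-0.03,0,0,0],[0.035,-0.073,-0.06,0,0,0],[0.035,-0.073,-0.08,0,0,0],[0.035,-0.073,-0.1,0,0,0],[0.035,-0.073,-0.115,0,0,0],[0.035,-0.073,-0.124,0,0,0],[0.035,-0.073,-0.124,0,0,0]]' -; python3 - <<'E'
from h import *
p,d=cams.capture("side");cv2.imwrite("pics/side1.png",cv2.resize(p[80:260,90:330],(800,600),interpolation=cv2.INTER_CUBIC))
print(bot.read_state()["position"],bot.read_state()["force"])
E
```

```text
time_s: 2.9
position: [0.4554, 0.1946, 0.0579]
tcp_rot: [[-0.998, 0.064, -0.003], [0.064, 0.998, -0.001], [0.003, -0.001, -1.0]]
force: [-0.2, 0.9, -0.9]
opening: 1.002
grasp_force: 0.0
[0.45589088 0.19479218 0.0589328 ] [-0.19637885  0.3071773   0.36129403]
```

View pics/side1.png

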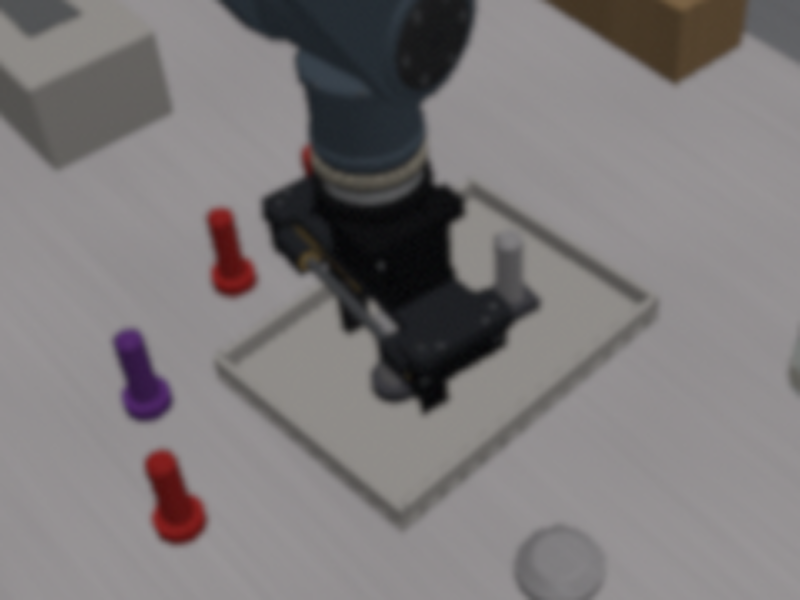

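The gripper straddles the round stamp (foot visible at crop (390,380)), and the square stamp at (510,270) is clear of it. Closing and lifting.

```bash
python3 -m handwheel '[[0,0,0,0,0,0],[0,0,0,0,0,0],[0,0,0,0,0,0],[0,0,0,0,0,0],[0,0,0,0,0,0],[0,0,0,0,0,0],[0,0,0,0,0,0],[0,0,0,0,0,0]]' -1; python3 -m handwheel '[[0,0,0,0,0,0],[0,0,0,0,0,0],[0,0,0,0,0,0],[0,0,0,0,0,0],[0,0,0,0,0,0],[0,0,0,0,0,0],[0,0,0,0,0,0],[0,0,0,0,0,0]]' -
```

```text
time_s: 3.62
position: [0.4564, 0.1947, 0.0596]
tcp_rot: [[-0.998, 0.065, 0.0], [0.065, 0.998, 0.0], [-0.0, 0.0, -1.0]]
force: [0.0, -0.3, 0.1]
opening: 0.477
grasp_force: 0.0
time_s: 4.28
position: [0.4564, 0.1947, 0.0595]
tcp_rot: [[-0.998, 0.065, 0.0], [0.065, 0.998, 0.0], [-0.0, 0.0, -1.0]]
force: [-0.9, 0.3, -0.8]
opening: 0.243
grasp_force: 30.0
```

```bash
python3 -m handwheel '[[0,0,0.01,0,0,0],[0,0,0.025,0,0,0],[0,0,0.05,0,0,0],[0,0,0.08,0,0,0],[0,0,0.11,0,0,0],[0,0,0.135,0,0,0],[0,0,0.15,0,0,0],[0,0,0.15,0,0,0]]' -; python3 -m handwheel '[[0.002,-0.02,0.003,-0.002,-0.03,0],[0.004,-0.05,0.006,-0.003,-0.06,0],[0.006,-0.085,0.008,-0.005,-0.09,0],[0.008,-0.12,0.01,-0.007,-0.12,0],[0.01,-0.155,0.012,-0.009,-0.15,0],[0.012,-0.185,0.014,-0.011,-0.18,0],[0.014,-0.215,0.015,-0.013,-0.21,0],[0.016,-0.24,0.015,-0.015,-0.24,0]]' -
```

```text
time_s: 4.95
position: [0.4578, 0.1948, 0.2131]
tcp_rot: [[-0.998, 0.065, 0.007], [0.065, 0.998, 0.001], [-0.007, 0.001, -1.0]]
force: [0.8, -0.3, -2.8]
opening: 0.245
grasp_force: 30.0
time_s: 5.62
position: [0.4701, -0.0295, 0.2231]
tcp_rot: [[-0.901, 0.062, 0.429], [0.06, 0.998, -0.019], [-0.429, 0.009, -0.903]]
force: [0.8, 1.5, -3.0]
opening: 0.24
grasp_force: 30.0
```

```bash
python3 -m handwheel '[[0.002,-0.03,0,-0.001,-0.02,0],[0.003,-0.06,0,-0.002,-0.03,0],[0.004,-0.085,0,-0.003,-0.04,0],[0.004,-0.11,0,-0.004,-0.05,0],[0.004,-0.13,0,-0.0045,-0.06,0],[0.004,-0.14,0,-0.0045,-0.0648,0],[0.004,-0.1435,0,-0.0045,-0.0648,0],[0.004,-0.1435,0,-0.0045,-0.0648,0]]' -; cat > st.py <<'E'
from h import *
s=bot.read_state();a=np.radians(-3.67)
n=np.array([-np.sin(np.radians(35))*np.cos(a),-np.sin(np.radians(35))*np.sin(a),np.cos(np.radians(35))])
R=s["tcp_rot"];m=np.array([.5507,-.1937,.115]);face=s["position"]+.0535*R[:,2];e=face-m
print("t",s["time_s"],"pos",s["position"].round(4),"zaxis err deg",np.degrees(np.arcsin(np.linalg.norm(np.cross(R[:,2],-n)))).round(2),"cross(z,-n)",np.cross(R[:,2],-n).round(4),"height",(e@n*1000).round(2),"lateral mm",((e-n*(e@n))*1000).round(2),"F.n",(s["force"]@n).round(2),"F",s["force"].round(2),"M",s["moment"].round(3),"grip",s["grasp_force"],"n",n.round(4))
E
python3 st.py; python3 - <<'E'
from h import *
i=[]
for c,(x,y) in dict(top=(300,120),side=(260,110)).items():
    p,d=cams.capture(c);cv2.imwrite(f"pics/{c}2full.png",p);i.append(cv2.convertScaleAbs(cv2.resize(p[y:y+120 if c=="top" else y+200,x:x+(80 if c=="top" else 133)],(400,600),interpolation=cv2.INTER_CUBIC),alpha=1.5))
cv2.imwrite("pics/p2.png",np.hstack(i))
E
```

```text
time_s: 6.28
position: [0.488, -0.1646, 0.2419]
tcp_rot: [[-0.856, 0.073, 0.511], [0.065, 0.997, -0.034], [-0.512, 0.004, -0.859]]
force: [-0.4, 0.5, -2.0]
opening: 0.241
grasp_force: 30.0
t 6.2833 pos [ 0.488  -0.1646  0.2419] zaxis err deg 4.18 cross(z,-n) [-0.0039 -0.0727  0.0005] height 87.57 lateral mm [14.74 24.1   9.22] F.n -1.39 F [-0.36  0.51 -1.97] M [0.068 0.564 0.01 ] grip 29.994363390142098 n [-0.5724  0.0367  0.8192]
```

View pics/p2.png

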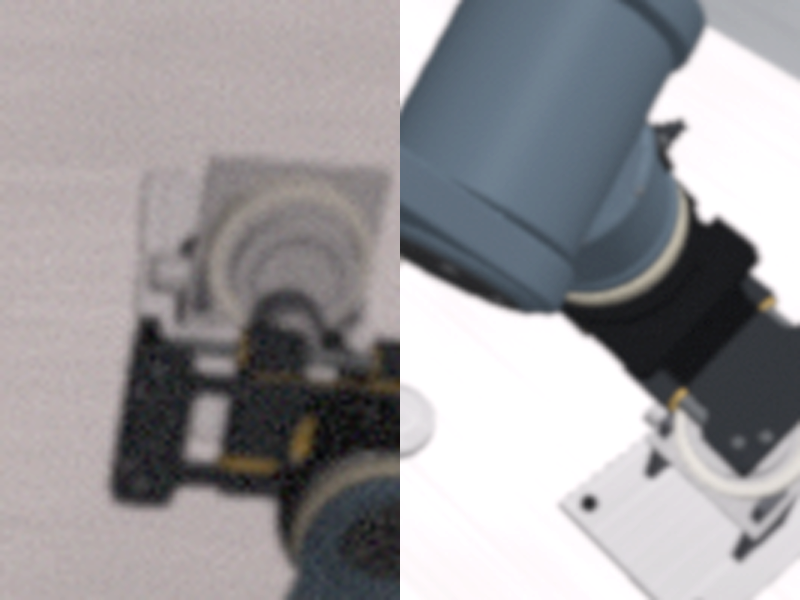

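The picture shows the stamp near the cap but still offset toward the robot and to its left. Letting the arm settle, then correcting.

```bash
python3 -m handwheel '[[0,0,0,0,0,0],[0,0,0,0,0,0],[0,0,0,0,0,0],[0,0,0,0,0,0],[0,0,0,0,0,0],[0,0,0,0,0,0],[0,0,0,0,0,0],[0,0,0,0,0,0]]' - >/dev/null; python3 st.py
```

```text
t 7.05 pos [ 0.4886 -0.165   0.2427] zaxis err deg 4.07 cross(z,-n) [-0.0028 -0.0709  0.0012] height 87.83 lateral mm [15.63 23.64  9.86] F.n -2.05 F [ 0.12  0.43 -2.44] M [0.128 0.516 0.012] grip 29.99434615659993 n [-0.5724  0.0367  0.8192]
```

```bash
python3 -m handwheel '[[-0.008,-0.022,-0.005,-0.001,-0.02,0],[-0.01,-0.0258,-0.01,-0.001,-0.0355,0],[-0.005,-0.0258,-0.025,-0.001,-0.0355,0],[0.002,-0.0258,-0.04,-0.001,-0.0355,0],[0.01,-0.0258,-0.052,-0.001,-0.0355,0],[0.0172,-0.0258,-0.0634,-0.001,-0.0355,0],[0.0172,-0.0258,-0.0634,-0.001,-0.0355,0],[0.0172,-0.0258,-0.0634,-0.001,-0.0355,0]]' - >/dev/null; python3 -m handwheel '[[0,0,0,0,0,0],[0,0,0,0,0,0],[0,0,0,0,0,0],[0,0,0,0,0,0],[0,0,0,0,0,0],[0,0,0,0,0,0],[0,0,0,0,0,0],[0,0,0,0,0,0]]' - >/dev/null; python3 st.py; python3 - <<'E'
from h import *
i=[]
for c,(x,y,w,h) in dict(top=(310,120,80,120),side=(310,180,100,150)).items():
    p,d=cams.capture(c);np.save(c+"3.npy",d);i.append(cv2.convertScaleAbs(cv2.resize(p[y:y+h,x:x+w],(400,600),interpolation=cv2.INTER_CUBIC),alpha=1.5))
cv2.imwrite("pics/p3.png",np.hstack(i))
E
```

```text
t 8.3833 pos [ 0.5318 -0.182   0.2153] zaxis err deg 3.86 cross(z,-n) [ 0.0102 -0.0658  0.0101] height 40.04 lateral mm [31.62  7.49 21.76] F.n -2.06 F [-0.96 -0.33 -3.16] M [0.073 0.62  0.033] grip 29.994336402160116 n [-0.5724  0.0367  0.8192]
```

View pics/p3.png

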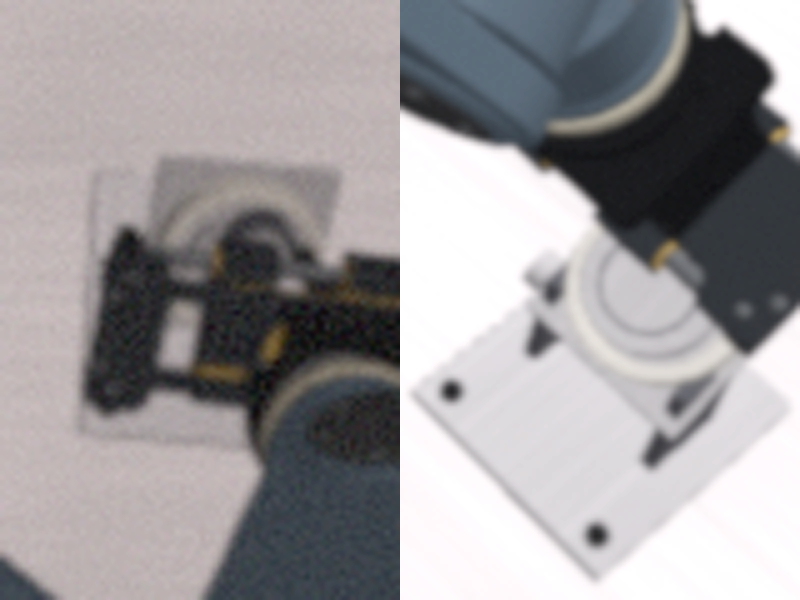

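The picture shows the tool still well above and beyond the cap. The commanded pose wasn't reached, so I'm checking for a joint limit.

```bash
python3 -c "
from h import *
s=bot.read_state();print(s['joint_positions'].round(2),s['position'].round(4),s['tcp_rot'].round(4).tolist())"
```

```text
[ -38.71   22.19  114.65   46.68   22.94 -163.52] [ 0.5318 -0.182   0.2152] [[-0.8507, 0.0966, 0.5167], [0.0822, 0.9953, -0.0507], [-0.5192, -0.0007, -0.8546]]
```

Joint 6 is at its limit. The stamp is round, so a 90° turn about the tool's own axis frees it.

```bash
python3 -m handwheel '[[0,0,0.02,0.05,-0.005,-0.084],[0,0,0.02,0.1,-0.01,-0.168],[0,0,0.02,0.15,-0.015,-0.252],[0,0,0.02,0.203,-0.02,-0.336],[0,0,0.02,0.203,-0.02,-0.336],[0,0,0.02,0.203,-0.02,-0.336],[0,0,0.02,0.203,-0.02,-0.336],[0,0,0.02,0.203,-0.02,-0.336]]' -  >/dev/null; python3 -m handwheel '[[0,0,0,0.05,-0.005,-0.084],[0,0,0,0.1,-0.01,-0.168],[0,0,0,0.15,-0.015,-0.252],[0,0,0,0.203,-0.02,-0.336],[0,0,0,0.203,-0.02,-0.336],[0,0,0,0.203,-0.02,-0.336],[0,0,0,0.203,-0.02,-0.336],[0,0,0,0.203,-0.02,-0.336]]' -; python3 st.py;python3 -c "
from h import *
s=bot.read_state();print(s['joint_positions'].round(2))"
```

```text
time_s: 9.82
position: [0.5318, -0.1819, 0.2351]
tcp_rot: [[0.097, 0.851, 0.517], [0.995, -0.082, -0.051], [-0.001, 0.519, -0.855]]
force: [-0.5, 0.7, -2.9]
opening: 0.239
grasp_force: 30.0
t 9.8167 pos [ 0.5318 -0.1819  0.2351] zaxis err deg 3.88 cross(z,-n) [ 0.0104 -0.0662  0.0102] height 56.31 lateral mm [40.92  7.   28.28] F.n -2.05 F [-0.54  0.74 -2.91] M [-0.051  0.595  0.004] grip 29.995868303230964 n [-0.5724  0.0367  0.8192]
[-38.68  19.95 113.46  41.31  25.38 -67.62]
```

```bash
python3 -m handwheel '[[-0.012,-0.002,-0.007,0.001,-0.008,0.001],[-0.025,-0.004,-0.014,0.003,-0.018,0.003],[-0.038,-0.006,-0.021,0.004,-0.026,0.004],[-0.046,-0.0076,-0.027,0.0052,-0.0331,0.0051],[-0.046,-0.0076,-0.027,0.0052,-0.0331,0.0051],[-0.046,-0.0076,-0.027,0.0052,-0.0331,0.0051],[-0.046,-0.0076,-0.027,0.0052,-0.0331,0.0051],[-0.046,-0.0076,-0.027,0.0052,-0.0331,0.0051]]' - >/dev/null; python3 st.py;python3 -c "
from h import *
s=bot.read_state();print(s['joint_positions'].round(2))"
```

```text
t 10.4833 pos [ 0.4868 -0.19    0.2089] zaxis err deg 0.11 cross(z,-n) [0.001  0.0014 0.0006] height 60.15 lateral mm [ 1.22 -0.57  0.88] F.n -2.06 F [-0.12  0.47 -2.62] M [-0.029  0.663  0.039] grip 29.995138934464194 n [-0.5724  0.0367  0.8192]
[ -46.19   21.43  122.22   69.74   24.41 -103.28]
```

```bash
python3 -m handwheel '[[0.004,0,-0.006,0,0,0],[0.008,0,-0.013,0,0,0],[0.013,0,-0.02,0,0,0],[0.017,-0.0005,-0.027,0,0,0],[0.0206,-0.0008,-0.032,0,0,0],[0.0206,-0.0008,-0.032,0,0,0],[0.0206,-0.0008,-0.032,0,0,0],[0.0206,-0.0008,-0.032,0,0,0]]' - >/dev/null; python3 st.py;python3 - <<'E'
from h import *
i=[]
for c,(x,y,w,h) in dict(top=(310,120,80,120),side=(310,180,100,150)).items():
    p,d=cams.capture(c);np.save(c+"3.npy",d);i.append(cv2.convertScaleAbs(cv2.resize(p[y:y+h,x:x+w],(400,600),interpolation=cv2.INTER_CUBIC),alpha=1.5))
cv2.imwrite("pics/p4.png",np.hstack(i));print(bot.read_state()['joint_positions'].round(2))
E
```

```text
t 11.15 pos [ 0.5067 -0.1903  0.1766] zaxis err deg 0.05 cross(z,-n) [0.0003 0.0007 0.0002] height 22.27 lateral mm [-0.56  0.59 -0.42] F.n -1.99 F [-0.06  0.74 -2.51] M [-0.043  0.706  0.049] grip 29.99510932713747 n [-0.5724  0.0367  0.8192]
[ -44.03   26.72  121.5    81.01   22.09 -113.54]
```

View pics/p4.png

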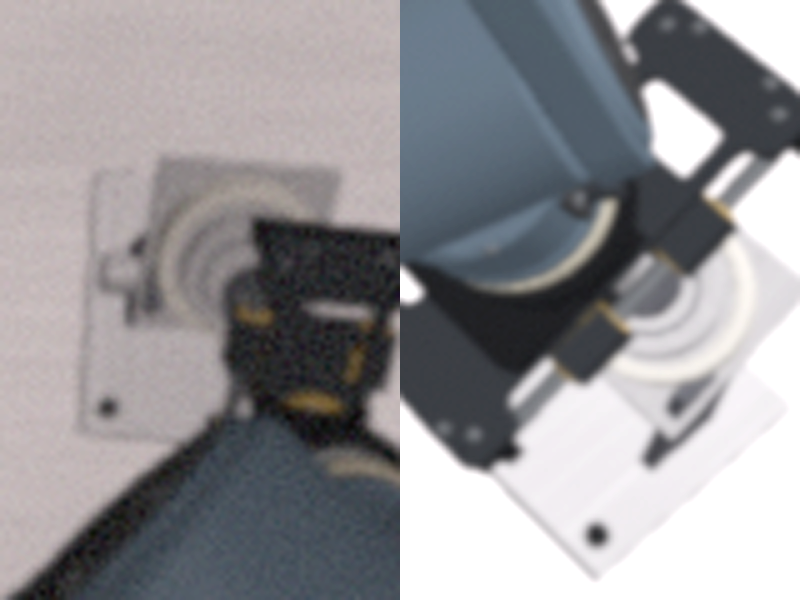

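The side view shows the foot over the cap, with ring arcs visible at lower right. I'll overlay the predicted foot and ring outlines to check the centring.

```bash
cat > ov.py <<'E'
from h import *
s=bot.read_state();R=s["tcp_rot"];c="side";k=cams.calibration(c);p,_=cams.capture(c)
x,y,w,h=340,220,60,60;sc=10
im=cv2.convertScaleAbs(cv2.resize(p[y:y+h,x:x+w],None,fx=sc,fy=sc,interpolation=cv2.INTER_CUBIC),alpha=1.3)
a=np.radians(-3.67);Y=np.array([-np.sin(a),np.cos(a),0]);t=np.radians(35)
n=np.array([-np.sin(t)*np.cos(a),-np.sin(t)*np.sin(a),np.cos(t)]);X=np.cross(Y,n);m=np.array([.5507,-.1937,.115])
f=s["position"]+.0535*R[:,2];g=np.linspace(0,2*np.pi,90)[:,None]
for o,A,B,r,col in((f,R[:,0],R[:,1],.018,(0,0,255)),(f-.012*R[:,2],R[:,0],R[:,1],.018,(0,120,255)),(m,X,Y,.0235,(0,200,0)),(m,X,Y,.033,(0,200,0)),(m-.017*n,X,Y,.044,(255,0,0))):
    C=o+r*(np.cos(g)*A+np.sin(g)*B)
    q=cv2.projectPoints(C,cv2.Rodrigues(np.array(k["R"]))[0],np.array(k["t"],float),np.array(k["mtx"]),np.array(k["dist_coeffs"]))[0][:,0]
    cv2.polylines(im,[np.int32(((q-[x,y])+.5)*sc-.5)],True,col,1)
cv2.imwrite("pics/ov1.png",im)
E
python3 ov.py
```

```text
(no output)
```

View pics/ov1.png

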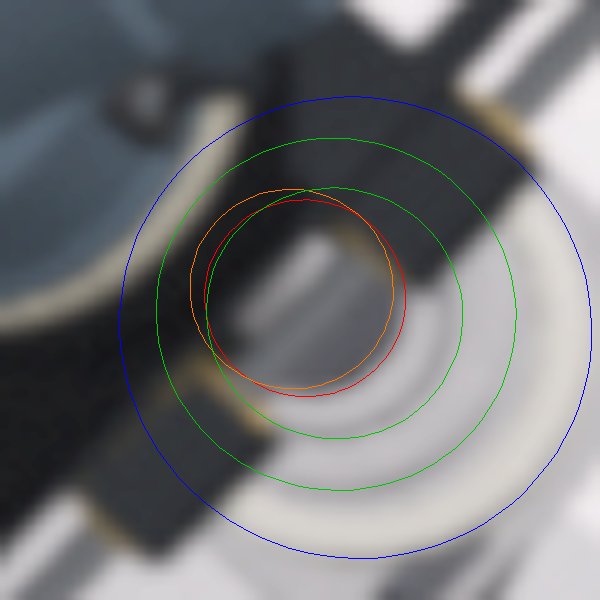

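The foot outline (red/orange) and the collar outline (blue) match the picture, so the centring is good. Now feeling for the face along the normal.

```bash
python3 -m handwheel '[[0.002,-0.001,-0.002,0,0,0],[0.003,-0.001,-0.004,0,0,0],[0.005,-0.001,-0.006,0,0,0],[0.0065,-0.001,-0.008,0,0,0],[0.0075,-0.001,-0.0094,0,0,0],[0.0075,-0.001,-0.0094,0,0,0],[0.0075,-0.001,-0.0094,0,0,0],[0.0075,-0.001,-0.0094,0,0,0]]' - >/dev/null; python3 st.py; python3 -m handwheel '[[0.0004,0,-0.0006,0,0,0],[0.0008,0,-0.0012,0,0,0],[0.0012,0,-0.0018,0,0,0],[0.0017,-0.0001,-0.0025,0,0,0],[0.0017,-0.0001,-0.0025,0,0,0],[0.0017,-0.0001,-0.0025,0,0,0],[0.0017,-0.0001,-0.0025,0,0,0],[0.0017,-0.0001,-0.0025,0,0,0]]' - >/dev/null; python3 st.py
```

```text
t 11.9667 pos [ 0.5138 -0.1913  0.1667] zaxis err deg 0.01 cross(z,-n) [ 0.     -0.0001  0.    ] height 10.02 lateral mm [-0.52  0.06 -0.36] F.n -1.93 F [-1.03  0.68 -3.1 ] M [-0.029  0.657 -0.016] grip 29.995079239597544 n [-0.5724  0.0367  0.8192]
t 12.6333 pos [ 0.5156 -0.1915  0.1643] zaxis err deg 0.01 cross(z,-n) [0.0002 0.0001 0.0001] height 7.06 lateral mm [-0.47  0.   -0.33] F.n -3.05 F [ 0.32  0.08 -3.5 ] M [-0.027  0.697  0.032] grip 29.99503751168959 n [-0.5724  0.0367  0.8192]
```

```bash
python3 -m handwheel '[[0.0008,0,-0.0004,0,0,0],[0.0012,0,-0.0009,0,0,0],[0.0016,-0.0001,-0.0013,0,0,0],[0.0016,-0.0001,-0.0013,0,0,0],[0.0016,-0.0001,-0.0013,0,0,0],[0.0016,-0.0001,-0.0013,0,0,0],[0.0016,-0.0001,-0.0013,0,0,0],[0.0016,-0.0001,-0.0013,0,0,0]]' - >/dev/null; python3 st.py; python3 -m handwheel '[[0.0003,0,-0.0004,0,0,0],[0.0006,0,-0.0008,0,0,0],[0.0009,0,-0.0012,0,0,0],[0.0012,-0.0001,-0.0016,0,0,0],[0.0012,-0.0001,-0.0016,0,0,0],[0.0012,-0.0001,-0.0016,0,0,0],[0.0012,-0.0001,-0.0016,0,0,0],[0.0012,-0.0001,-0.0016,0,0,0]]' - >/dev/null; python3 st.py
```

```text
t 13.3 pos [ 0.5172 -0.1916  0.163 ] zaxis err deg 0.02 cross(z,-n) [0.0002 0.0001 0.0001] height 5.09 lateral mm [ 0.02 -0.06  0.02] F.n -2.29 F [ 0.17 -0.29 -2.66] M [-0.011  0.71   0.017] grip 29.99497394717764 n [-0.5724  0.0367  0.8192]
t 13.9667 pos [ 0.5184 -0.1917  0.1614] zaxis err deg 0.01 cross(z,-n) [0.0002 0.0001 0.0001] height 3.06 lateral mm [ 0.05 -0.05  0.04] F.n -1.95 F [-0.28 -0.54 -2.55] M [-0.061  0.692  0.072] grip 29.994995558517985 n [-0.5724  0.0367  0.8192]
```

```bash
python3 -m handwheel '[[0.0003,0,-0.0004,0,0,0],[0.0006,0,-0.0008,0,0,0],[0.0009,0,-0.0012,0,0,0],[0.0012,-0.0001,-0.0016,0,0,0],[0.0012,-0.0001,-0.0016,0,0,0],[0.0012,-0.0001,-0.0016,0,0,0],[0.0012,-0.0001,-0.0016,0,0,0],[0.0012,-0.0001,-0.0016,0,0,0]]' - >/dev/null; python3 st.py; python3 -m handwheel '[[0.0003,0,-0.0004,0,0,0],[0.0006,0,-0.0008,0,0,0],[0.0009,0,-0.0012,0,0,0],[0.0011,-0.0001,-0.0016,0,0,0],[0.0011,-0.0001,-0.0016,0,0,0],[0.0011,-0.0001,-0.0016,0,0,0],[0.0011,-0.0001,-0.0016,0,0,0],[0.0011,-0.0001,-0.0016,0,0,0]]' - >/dev/null; python3 st.py
```

```text
t 14.6333 pos [ 0.5195 -0.1917  0.1599] zaxis err deg 0.01 cross(z,-n) [0.0001 0.0002 0.0001] height 1.17 lateral mm [ 0.12 -0.01  0.08] F.n -0.06 F [-0.7  0.9 -0.6] M [0.049 0.649 0.015] grip 29.99552454217337 n [-0.5724  0.0367  0.8192]
t 15.3 pos [ 0.5206 -0.1917  0.1583] zaxis err deg 0.01 cross(z,-n) [0.0001 0.0003 0.    ] height -0.75 lateral mm [0.13 0.01 0.09] F.n 5.6 F [-3.9   0.34  4.1 ] M [0.091 0.629 0.105] grip 29.996686792583205 n [-0.5724  0.0367  0.8192]
```

Contact was at about +1 mm and the push is now about 7.6 N, allowing for the stamp's weight. Adding roughly 2.4 mm.

```bash
cat > av.py <<'E'
from h import *
F=[]
for i in range(6): cams.capture("top");F.append(bot.read_state()["force"])
n=np.array([-.5724,.0367,.8192]);F=np.array(F)+[0,0,2.4];print("mean F+w",F.mean(0).round(2),"push",(F@n).mean().round(2),(F@n).std().round(2))
E
python3 -m handwheel '[[0.0003,0,-0.0004,0,0,0],[0.0006,0,-0.0008,0,0,0],[0.0009,-0.0001,-0.0012,0,0,0],[0.0011,-0.0001,-0.0016,0,0,0],[0.0014,-0.0001,-0.002,0,0,0],[0.0014,-0.0001,-0.002,0,0,0],[0.0014,-0.0001,-0.002,0,0,0],[0.0014,-0.0001,-0.002,0,0,0]]' - >/dev/null; python3 st.py; python3 av.py
```

```text
t 15.9667 pos [ 0.5218 -0.1918  0.1566] zaxis err deg 0.03 cross(z,-n) [0.0003 0.0004 0.0002] height -2.81 lateral mm [0.12 0.02 0.08] F.n 12.19 F [-7.67  0.95  9.48] M [0.113 0.621 0.063] grip 29.99736510158982 n [-0.5724  0.0367  0.8192]
mean F+w [-8.24  0.77 11.3 ] push 14.0 0.44
```

```bash
python3 -m handwheel '[[0.0001,0,-0.0002,0,0,0],[0.0002,0,-0.0003,0,0,0],[0.0002,0,-0.0003,0,0,0],[0.0002,0,-0.0003,0,0,0],[0.0002,0,-0.0003,0,0,0],[0.0002,0,-0.0003,0,0,0],[0.0002,0,-0.0003,0,0,0],[0.0002,0,-0.0003,0,0,0]]' - >/dev/null; python3 av.py; python3 -m handwheel '[[0,0,0,0,0,0],[0,0,0,0,0,0],[0,0,0,0,0,0],[0,0,0,0,0,0],[0,0,0,0,0,0],[0,0,0,0,0,0],[0,0,0,0,0,0],[0,0,0,0,0,0]]' - >/dev/null;python3 -m handwheel '[[0,0,0,0,0,0],[0,0,0,0,0,0],[0,0,0,0,0,0],[0,0,0,0,0,0],[0,0,0,0,0,0],[0,0,0,0,0,0],[0,0,0,0,0,0],[0,0,0,0,0,0]]' - >/dev/null; python3 av.py; python3 st.py
```

```text
mean F+w [-7.97  1.14 11.84] push 14.3 0.53
mean F+w [-8.21  1.62 12.66] push 15.13 0.76
t 18.8667 pos [ 0.5219 -0.1918  0.1564] zaxis err deg 0.04 cross(z,-n) [0.0004 0.0005 0.0003] height -3.07 lateral mm [0.14 0.   0.1 ] F.n 12.79 F [-7.58  2.11 10.23] M [0.046 0.67  0.107] grip 29.99778508208692 n [-0.5724  0.0367  0.8192]
```

The push held at about 15 N for more than a second. Lifting straight off along the normal.

```bash
python3 -m handwheel '[[-0.0006,0,0.0008,0,0,0],[-0.0011,0.0001,0.0016,0,0,0],[-0.0017,0.0001,0.0025,0,0,0],[-0.0023,0.0001,0.0033,0,0,0],[-0.0029,0.0002,0.0041,0,0,0],[-0.0034,0.0002,0.0049,0,0,0],[-0.0046,0.0003,0.0066,0,0,0],[-0.0057,0.0004,0.0082,0,0,0]]' - >/dev/null; python3 st.py; python3 -m handwheel '[[-0.0029,0.0002,0.0041,0,0,0],[-0.0057,0.0004,0.0082,0,0,0],[-0.0114,0.0007,0.0164,0,0,0],[-0.0172,0.0011,0.0246,0,0,0],[-0.0229,0.0015,0.0328,0,0,0],[-0.0286,0.0018,0.041,0,0,0],[-0.0343,0.0022,0.0492,0,0,0],[-0.0343,0.0022,0.0492,0,0,0]]' - >/dev/null; python3 st.py; python3 -c "
from h import *
s=bot.read_state();print(s['joint_positions'].round(2),s['tcp_rot'].round(4).tolist())"
```

```text
t 19.5333 pos [ 0.5167 -0.1919  0.1638] zaxis err deg 0.03 cross(z,-n) [ 0.0003 -0.0004  0.0002] height 6.01 lateral mm [ 0.03 -0.39  0.04] F.n -2.62 F [ 0.75 -0.62 -2.65] M [-0.052  0.697  0.03 ] grip 29.9950001493562 n [-0.5724  0.0367  0.8192]
t 20.2 pos [ 0.4816 -0.1893  0.2147] zaxis err deg 0.11 cross(z,-n) [0.0012 0.0014 0.0008] height 67.89 lateral mm [ 0.48 -0.09  0.34] F.n -1.63 F [-1.2   0.11 -2.83] M [-0.029  0.706  0.001] grip 29.995150367030874 n [-0.5724  0.0367  0.8192]
[ -46.7    20.36  122.53   68.02   24.96 -101.77] [[0.0874, 0.8145, 0.5735], [0.9961, -0.0801, -0.0381], [0.0149, 0.5746, -0.8183]]
```

```bash
python3 -m handwheel '[[-0.002,0.02,0.002,0.002,0.03,0],[-0.005,0.05,0.004,0.004,0.07,0],[-0.008,0.085,0.006,0.006,0.11,0],[-0.012,0.12,0.008,0.009,0.15,0],[-0.015,0.155,0.01,0.012,0.19,0],[-0.018,0.19,0.01,0.015,0.23,0],[-0.02,0.22,0.01,0.017,0.27,0],[-0.022,0.25,0.01,0.0195,0.3048,0]]' - ; python3 -m handwheel '[[0,0.02,0,0,0,0],[0,0.04,0,0,0,0],[0,0.06,0,0,0,0],[0,0.08,0,0,0,0],[0,0.1,0,0,0,0],[0,0.11,0,0,0,0],[0,0.11,0,0,0,0],[0,0.11,0,0,0,0]]' -; python3 -c "
from h import *
s=bot.read_state();print(s['joint_positions'].round(2),s['position'].round(4),s['tcp_rot'].round(4).tolist())"
```

```text
time_s: 20.87
position: [0.4695, -0.0214, 0.2191]
tcp_rot: [[0.084, 0.985, 0.153], [0.996, -0.087, 0.016], [0.03, 0.151, -0.988]]
force: [0.4, 0.1, -2.3]
opening: 0.243
grasp_force: 30.0
time_s: 21.53
position: [0.4699, 0.0889, 0.2188]
tcp_rot: [[0.079, 0.985, 0.157], [0.996, -0.083, 0.018], [0.031, 0.155, -0.987]]
force: [-0.1, 0.4, -2.1]
opening: 0.242
grasp_force: 30.0
[ -3.69  18.63 110.49   2.44  41.98  -0.71] [0.4699 0.0889 0.2188] [[0.0789, 0.9845, 0.1566], [0.9964, -0.0828, 0.0184], [0.0311, 0.1546, -0.9875]]
```

```bash
python3 -m handwheel '[[-0.002,0.02,0,-0.003,0.025,0],[-0.005,0.045,0,-0.006,0.05,0],[-0.009,0.075,0,-0.0092,0.0785,0],[-0.0135,0.1058,0,-0.0092,0.0785,0],[-0.0135,0.1058,-0.02,-0.0092,0.0785,0],[-0.0135,0.1058,-0.04,-0.0092,0.0785,0],[-0.0135,0.1058,-0.06,-0.0092,0.0785,0],[-0.0135,0.1058,-0.08,-0.0092,0.0785,0]]' - >/dev/null; python3 -m handwheel '[[0,0,0,0,0,0],[0,0,0,0,0,0],[0,0,0,0,0,0],[0,0,0,0,0,0],[0,0,0,0,0,0],[0,0,0,0,0,0],[0,0,0,0,0,0],[0,0,0,0,0,0]]' - >/dev/null; python3 -c "
from h import *
s=bot.read_state();print(s['time_s'],s['joint_positions'].round(2),s['position'].round(4),s['tcp_rot'].round(4).tolist(),s['force'].round(2))
p,_=cams.capture('side');cv2.imwrite('pics/p5.png',cv2.resize(p[80:260,90:330],(800,600),interpolation=cv2.INTER_CUBIC))"
```

```text
22.8667 [ 1.0130e+01  3.0210e+01  1.0618e+02 -5.0000e-02  4.3480e+01  1.4920e+01] [0.457  0.1942 0.1396] [[0.083, 0.9965, 0.0023], [0.9966, -0.083, -0.0002], [-0.0001, 0.0024, -1.0]] [-0.29  0.06 -2.71]
```

View pics/p5.png

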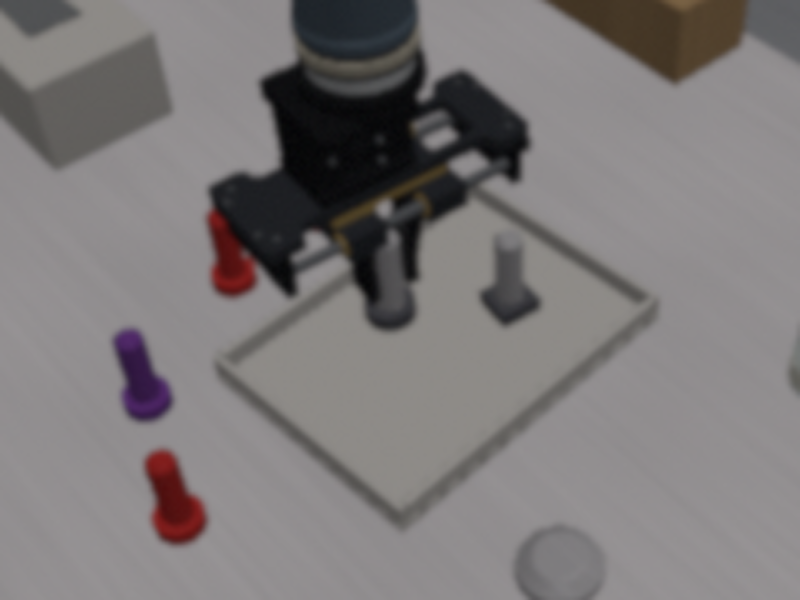

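The stamp is upright above its spot (crop (390,310)) and the square stamp is undisturbed at (510,270). I'll yaw 90° so the wide body doesn't hang over the square stamp, then lower.

```bash
python3 -m handwheel '[[0,0,0,0,0,0.05],[0,0,0,0,0,0.1],[0,0,0,0,0,0.15],[0,0,0,0,0,0.2],[0,0,0,0,0,0.26],[0,0,0,0,0,0.31],[0,0,0,0,0,0.36],[0,0,0,0,0,0.4]]' - >/dev/null; python3 -m handwheel '[[0,0,0,0,0,0.05],[0,0,0,0,0,0.1],[0,0,0,0,0,0.15],[0,0,0,0,0,0.2],[0,0,0,0,0,0.26],[0,0,0,0,0,0.31],[0,0,0,0,0,0.36],[0,0,0,0,0,0.38]]' - >/dev/null;  python3 -m handwheel '[[0,0,-0.01,0,0,0],[0,0,-0.025,0,0,0],[0,0,-0.04,0,0,0],[0,0,-0.055,0,0,0],[0,0,-0.065,0,0,0],[0,0,-0.07,0,0,0],[0,0,-0.073,0,0,0],[0,0,-0.073,0,0,0]]' -; python3 -m handwheel '[[0,0,0,0,0,0],[0,0,0,0,0,0],[0,0,0,0,0,0],[0,0,0,0,0,0],[0,0,0,0,0,0],[0,0,0,0,0,0],[0,0,0,0,0,0],[0,0,0,0,0,0]]' -
```

```text
time_s: 24.92
position: [0.4568, 0.1942, 0.0658]
tcp_rot: [[-0.996, 0.094, -0.0], [0.094, 0.996, 0.001], [0.0, 0.001, -1.0]]
force: [0.4, -0.2, -2.8]
opening: 0.238
grasp_force: 30.0
time_s: 25.58
position: [0.4569, 0.1941, 0.0661]
tcp_rot: [[-0.996, 0.094, 0.001], [0.094, 0.996, 0.001], [-0.0, 0.002, -1.0]]
force: [0.1, -0.1, -1.9]
opening: 0.242
grasp_force: 30.0
```

```bash
python3 -m handwheel '[[0,0,-0.001,0,0,0],[0,0,-0.002,0,0,0],[0,0,-0.003,0,0,0],[0,0,-0.004,0,0,0],[0,0,-0.005,0,0,0],[0,0,-0.0055,0,0,0],[0,0,-0.0055,0,0,0],[0,0,-0.0055,0,0,0]]' -; python3 -m handwheel '[[0,0,-0.0002,0,0,0],[0,0,-0.0004,0,0,0],[0,0,-0.0006,0,0,0],[0,0,-0.0008,0,0,0],[0,0,-0.0008,0,0,0],[0,0,-0.0008,0,0,0],[0,0,-0.0008,0,0,0],[0,0,-0.0008,0,0,0]]' -
```

```text
time_s: 26.25
position: [0.4568, 0.1941, 0.0605]
tcp_rot: [[-0.996, 0.094, 0.0], [0.094, 0.996, 0.001], [-0.0, 0.001, -1.0]]
force: [-0.6, -1.0, -3.0]
opening: 0.239
grasp_force: 30.0
time_s: 26.92
position: [0.4568, 0.1941, 0.0598]
tcp_rot: [[-0.996, 0.094, 0.0], [0.094, 0.996, 0.001], [-0.0, 0.001, -1.0]]
force: [0.1, -0.2, -3.3]
opening: 0.242
grasp_force: 30.0
```

```bash
python3 -m handwheel '[[0,0,-0.0001,0,0,0],[0,0,-0.0002,0,0,0],[0,0,-0.0003,0,0,0],[0,0,-0.0004,0,0,0],[0,0,-0.0004,0,0,0],[0,0,-0.0004,0,0,0],[0,0,-0.0004,0,0,0],[0,0,-0.0004,0,0,0]]' -|grep -E "pos|force:"; python3 -m handwheel '[[0,0,-0.0001,0,0,0],[0,0,-0.0002,0,0,0],[0,0,-0.0003,0,0,0],[0,0,-0.0004,0,0,0],[0,0,-0.0004,0,0,0],[0,0,-0.0004,0,0,0],[0,0,-0.0004,0,0,0],[0,0,-0.0004,0,0,0]]' -|grep -E "pos|force:"; python3 av.py
```

```text
position: [0.4569, 0.1942, 0.0595]
force: [-0.3, -0.3, 0.2]
grasp_force: 30.0
position: [0.4569, 0.1942, 0.0594]
force: [-2.6, 0.4, 5.5]
grasp_force: 30.0
mean F+w [-0.7  -0.32  7.64] push 6.65 0.39
```

Resting on the floor. Easing the load, releasing, then rising straight up.

```bash
python3 -m handwheel '[[0,0,0.0003,0,0,0],[0,0,0.0003,0,0,0],[0,0,0.0003,0,0,0],[0,0,0.0003,0,0,0],[0,0,0.0003,0,0,0],[0,0,0.0003,0,0,0],[0,0,0.0003,0,0,0],[0,0,0.0003,0,0,0]]' -|grep -E "pos|force:"; python3 -m handwheel '[[0,0,0,0,0,0],[0,0,0,0,0,0],[0,0,0,0,0,0],[0,0,0,0,0,0],[0,0,0,0,0,0],[0,0,0,0,0,0],[0,0,0,0,0,0],[0,0,0,0,0,0]]' 1 >/dev/null;  python3 -m handwheel '[[0,0,0,0,0,0],[0,0,0,0,0,0],[0,0,0,0,0,0],[0,0,0,0,0,0],[0,0,0,0,0,0],[0,0,0,0,0,0],[0,0,0,0,0,0],[0,0,0,0,0,0]]' - |grep -E "open|force:"; python3 -m handwheel '[[0,0,0.01,0,0,0],[0,0,0.025,0,0,0],[0,0,0.045,0,0,0],[0,0,0.07,0,0,0],[0,0,0.095,0,0,0],[0,0,0.12,0,0,0],[0,0,0.14,0,0,0],[0,0,0.15,0,0,0]]' - ; python3 -m handwheel '[[-0.01,0.02,0.01,0,0,0],[-0.02,0.05,0.01,0,0,0],[-0.03,0.08,0.01,0,0,0],[-0.03,0.11,0.01,0,0,0],[-0.03,0.14,0.01,0,0,0],[-0.03,0.16,0.01,0,0,0],[-0.03,0.17,0.01,0,0,0],[-0.03,0.17,0.01,0,0,0]]' - |grep time; python3 -c "
from h import *
p,_=cams.capture('side');cv2.imwrite('pics/p6.png',cv2.resize(p[80:320,100:420],(800,600),interpolation=cv2.INTER_CUBIC))"
```

```text
position: [0.4569, 0.1942, 0.0594]
force: [0.2, 0.6, 5.0]
grasp_force: 30.0
force: [0.6, 0.1, -0.9]
opening: 0.999
grasp_force: 0.0
time_s: 31.22
position: [0.4579, 0.1944, 0.2127]
tcp_rot: [[-0.996, 0.094, 0.005], [0.094, 0.996, 0.002], [-0.005, 0.003, -1.0]]
force: [0.1, 0.2, -0.1]
opening: 1.001
grasp_force: 0.0
time_s: 31.88
```

View pics/p6.png

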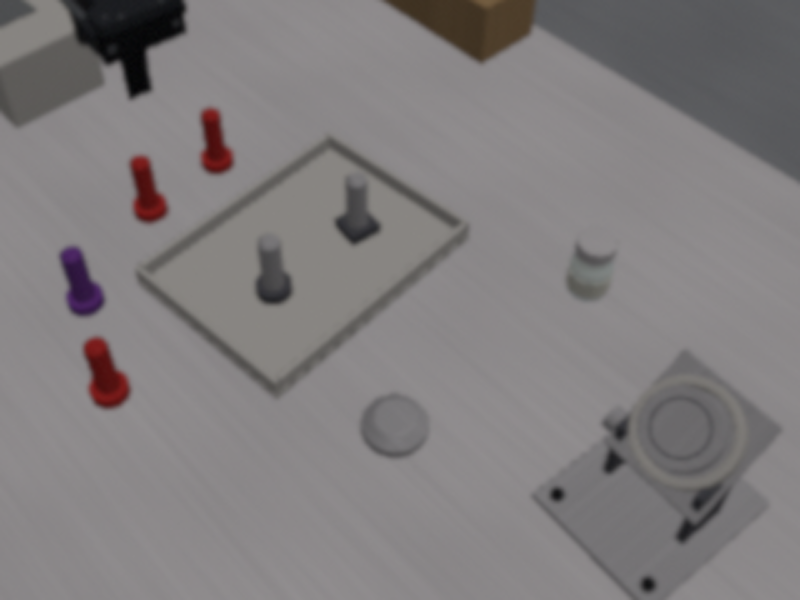

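The stamp stands upright in the tray (270,270). The square stamp, vial and plug haven't moved, and the gripper is clear of everything. Handing in.

```bash
python3 -c "
from rig import bot;print(bot.hand_in())"
```

```text
the job is handed in; nothing more can be done
None
```

I pressed the round-footed stamp on the cap at about 15 N for more than a second, lifted it straight off and stood it upright in the tray; the job is handed in at about 32 s, result not reported.

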